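# Put a kiln-washed tile into the bench dryer and switch its isolator on

## Task

Dry the freshly kiln-washed tile: lay it flat inside the pan of the dryer's pulled-out tray (set it down, do not drop it: it is brittle), push the tray fully home under the hood, then turn the dryer's rotary isolator clockwise from OFF a quarter turn until it rests in ON. The isolator is interlocked and will not turn until the tray is home; leave the beaker and the wax jar standing.

Things in the scene. Friction and masses are not known exactly. Their poses are not given: they have to be found in the camera images.
- tile: flat beige kiln tile lying alone on the bench, 65 (its x) x 90 (its y) x 12 mm thick, about 0.16 kg; origin at the centre of its underside, z up
- dryer: low grey sheet-metal bench dryer, fixed to the bench. Its x axis points into the hood (the way the tray slides in), z up; origin on the bench. In its frame the hood covers x = 12 to 132 mm, y = -80 to 98 mm, its underside 32 mm and its top 59 mm above the bench; base plate x = -127 to 135 (top 9 mm above the bench), y = -80 to 128 mm; isolator housing x = -57 to -3, y = 70 to 124 mm, top at 47 mm
- tray (a joint): how far the tray is pulled out, m: 0 fully home against the stop, 0.12 fully out; slides with light friction
- pan_centre (a point): centre of the upper face of the pan's floor, 13 mm above the bench, moves with the tray; x points into the hood. The pan is open at the top, inside 100 mm (x) x 120 mm (y), with a thin rim 8 mm high all round. A tile lying on the rim instead of the floor will not pass under the hood
- tray_handle (a point): middle of the crossbar of the tray's upright U-shaped pull handle, 58 mm above the bench, at the outer end of the tray, 103 mm outside the pan centre; bar 10 mm thick, 60 mm long across the slide direction (along y of this point); x points into the hood
- isolator (a joint): angle of the isolator handle, rad: 0 = OFF (bar across the slide direction), 1.571 = ON (bar in line with the slide direction); grows clockwise seen from above. It snaps to the nearer of these two rests when let go, at most about 0.25 N m; a half-moon on its shaft must enter a notch in the tray's side flange, so it only turns with the tray within 2 mm of home
- isolator_grip (a point): point on the vertical turning axis of the isolator handle, 66 mm above the bench; turns with the handle. The handle is a black upright bar along this point's y axis: 64 mm long, 13 mm thick, from 50 to 72 mm above the bench, in the middle of the housing's top. Housing top 47 mm above the bench
- beaker: small glass beaker, 43 mm across, 60 mm tall, standing on the bench; origin at the centre of its underside
- wax_jar: small open glass jar of wax, 44 mm across, 60 mm tall, standing on the bench; origin at the centre of its underside

How it is judged:
On the way, in this order (a step that is already met when the one before it is completed fails the run):
1. the tile lies flat on the pan's floor inside the rim, let go, with the tray still out (z of tile in the frame of pan_centre between -0.003 and 0.003 m and x of tile in the frame of pan_centre between -0.03 and 0.03 m and y of tile in the frame of pan_centre between -0.04 and 0.04 m and angle between tile's own z axis and vertical below 0.05 rad and contact force between tile and the fingers below 0.1 N and value of joint tray above 0.03 m), for 0.2 s.
2. the tray is fully home with the tile in it, the isolator still off (value of joint tray below 0.004 m and value of joint isolator below 0.3 rad and z of tile in the frame of pan_centre below 0.003 m and x of tile in the frame of pan_centre between -0.03 and 0.03 m), for 0.2 s.
At the end, for the whole second after the job is handed in: the isolator rests in ON (beyond 1.45 rad), the tray is within 5 mm of fully home, the tile lies still and flat on the pan's floor inside its rim, and the beaker and the wax jar still stand (value of joint isolator above 1.45 rad and value of joint tray below 0.005 m and z of tile in the frame of pan_centre between -0.003 and 0.003 m and x of tile in the frame of pan_centre between -0.03 and 0.03 m and y of tile in the frame of pan_centre between -0.04 and 0.04 m and angle between tile's own z axis and vertical below 0.05 rad and linear speed of tile below 0.02 m/s and angle between each of beaker, wax_jar's own z axis and vertical below 0.3 rad); the robot touches nothing.
It fails at once if the tile is dropped: it falls faster than 0.6 m/s (a fall of about 2 cm) out of the fingers (contact force between tile and the fingers below 0.05 N and linear speed of tile above 0.6 m/s).
It fails at once if the beaker or the wax jar is knocked over (angle between any of beaker, wax_jar's own z axis and vertical above 0.6 rad).
It also fails if it takes over 72 s, if anything falls off the work surface, if the arm or the gripper's body presses on something with over 40 N, if the wrist force passes 120 N, or if a joint passes its speed limit or range.

## Robot

A 6-joint arm with a two-finger parallel gripper is mounted at the origin on a cart in front of the work surface, level with it; the furniture and walls round the work are solid. World frame = base frame: x ahead of the robot, y to its left, z up, the work surface at z = 0. Lengths are in m, angles in rad, forces in N, time in s.
With the tool pointing down it reaches from about 0.35 to 0.975 m from the base axis. Payload 4.9 kg.
Tool frame: the origin (TCP) lies at the very end of the fingers, on their centre line; the grasp point (between the pads) lies 19 mm behind it; z points along the fingers, y is the line along which they close (so a half turn about z gives the same grasp; the last joint's range is limited). The gripper opens to 85 mm and grips with 20 to 120 N. Pads are 22 mm wide; open, the fingers measure 114 mm over their backs; the gripper's body (76 mm by 85 mm) begins 54 mm behind the grasp point. The pads swing forward as they close: fully open they stand 13 mm farther back than shut.
Start: joints at [1.189, 0.053, 1.613, -0, 1.476, -0.119], TCP at [0.162, 0.604, 0.231] pointing down, gripper open.
Joint ranges: [-3.01, 3.01], [-1.01, 2.22], [0.06, 2.58], [-1.02, 4.17], [0.09, 2.62], [-3.14, 3.14]. Speed limits (rad/s): [2.57, 2.57, 3.14, 3.14, 3.14, 3.14].

## Interface

Orientations are given as a unit quaternion [w, x, y, z].
In Python, from plant import manip gives the robot as it stands.
- The arm moves only by the tool send_rows, never from a script. Its argument "increments" is a list of rows, each an object of numbers: "claw": the closure, from -1 (fully open) to 1 (shut); "dx", "dy", "dz": the shift along the tool's x, y, z in units of 0.5 m (1.0 is 0.5 m); "yaw": the turn about the tool's z in units of 1.5 rad (1.0 is 1.5 rad). A call has 1 to 20 rows; each row is the pose to reach, as a shift and turn from the pose commanded when the call began, along the tool's axes at that moment; what a row does not reach only later rows make up. A row lasts 1/8 s, in which the tool goes at most 62.5 mm and 10.7 degrees, less where a joint would pass 70% of its speed; a pose out of reach is approached as far as the arm can. A call with a number of a shift or a turn outside -1 to 1 is refused whole. A call with a gripper value outside its range is refused whole. The fingers move at their own pace and stop on an object; the grip force is fixed at half the most. Time passes only in rows, so rows that repeat a pose let the fingers close. It gives the time, the measured TCP pose, the force, the opening and the grip force at its end, in the units of the state.
- manip.state(): the state, without advancing time (a new reading comes with each control period).
- manip.grab_frame(name): name is "scene" or "top" or "wrist"; returns the picture (480x640x3 uint8, red, green, blue); there is no depth.
- manip.camera_params(name): a dict with "camera_matrix" (3x3 intrinsics, pixels), "k1" (the pictures are not rectified: a ray, as slopes to the right and down, at radius r is drawn at 1 + k1 r^2 times it, then the intrinsics apply), "extrinsics" (4x4, takes a point from world to camera coordinates); the wrist camera has in their place "tool_from_camera" (4x4, takes a point from camera to tool coordinates, whose origin is the TCP and whose axes are the flange's). Camera axes: x right, y down, z forward; pixel columns grow to the right and rows downward; lengths in m; the calibration is good to about 2 mm. A picture is of the moment at which its call begins: read the wrist's pose just before it. camera_params takes no time and is no camera call.
- manip.job_done(): hands the job in; it is judged then, once.
The state is a dict: "time": time; "joint_pos": joint angles; "joint_vel": joint speeds; "joint_efforts": joint torques, N m; "tool_pos": TCP position; "tool_rot": TCP orientation; "contact_force": force on the tool from outside, world axes, zero at the start; "ft_torque": the same for the moment, N m; "gripper_width": opening from 0.0 (shut) to 1.0 (fully open); "grasp_force": force on a finger pad.
Only numpy, scipy, OpenCV 4.12 (cv2) and the standard library are available. Lean on these libraries where they do the work, as an engineer would, in place of code of your own. Each camera call takes 0.05 s, during which the arm holds its last target. There are 200 camera calls.

## Working session

There is one attempt and no reset: what is moved stays moved. The work goes in short steps, Python scripts to look and compute and a tool call to move; the robot and the scene stay as the last step left them, time stands still between calls to the robot, and variables do not carry over. Pictures are saved under pics/ and viewed, at most 10 in all, crops included, and the job is handed in when it is done.

Besides the shell and the picture viewer there is one more tool, called in YAML: its name, and indented under it one key for each argument. send_rows: Moves the arm, as the interface text tells. Shifts and turns lie within -1 to 1; 1 stands for 0.5 m of shift or 1.5 rad of turn. Its arguments: {"type":"object","properties":{"increments":{"type":"array","items":{"type":"object","properties":{"claw":{"type":"number"},"dx":{"type":"number"},"dy":{"type":"number"},"dz":{"type":"number"},"yaw":{"type":"number"}}}}},"required":["increments"]}

```bash
mkdir -p pics
python3 - <<'E'
from plant import manip
import cv2,numpy as np
s=manip.state();print({k:np.round(v,3).tolist() for k,v in s.items()})
for n in("scene","top"):
    cv2.imwrite(f"pics/{n}0.png",manip.grab_frame(n)[:,:,::-1])
for n in("scene","top","wrist"):
    print(n,{k:np.round(v,4).tolist() for k,v in manip.camera_params(n).items()})
E
```

```text
{'time': 0.0, 'joint_pos': [1.189, 0.053, 1.614, 0.0, 1.476, -0.119], 'joint_vel': [-0.0, -0.001, -0.001, -0.0, 0.001, -0.001], 'joint_efforts': [-0.002, -39.368, -37.018, -0.0, 0.007, -0.0], 'tool_pos': [0.162, 0.603, 0.23], 'tool_rot': [-0.0, 0.131, 0.991, -0.001], 'contact_force': [0.036, -0.001, -0.287], 'ft_torque': [0.017, 0.042, 0.009], 'grasp_force': 0.0, 'gripper_width': 1.001}
scene {'camera_matrix': [[569.3143, 0.0, 314.0968], [0.0, 569.3143, 242.5706], [0.0, 0.0, 1.0]], 'k1': -0.0544, 'extrinsics': [[0.5122, -0.8588, -0.0114, -0.3139], [-0.6211, -0.3612, -0.6956, 0.3634], [0.5933, 0.3633, -0.7184, 0.9909], [0.0, 0.0, 0.0, 1.0]]}
top {'camera_matrix': [[469.6105, 0.0, 313.4022], [0.0, 469.6105, 244.6598], [0.0, 0.0, 1.0]], 'k1': -0.1169, 'extrinsics': [[0.0953, -0.9954, 0.001, -0.0962], [-0.9703, -0.0932, -0.2234, 0.5354], [0.2225, 0.0203, -0.9747, 0.9732], [0.0, 0.0, 0.0, 1.0]]}
wrist {'camera_matrix': [[399.2782, 0.0, 323.5151], [0.0, 399.2782, 241.3343], [0.0, 0.0, 1.0]], 'k1': -0.0852, 'tool_from_camera': [[-0.0009, -0.9651, -0.2617, 0.0663], [1.0, -0.0007, -0.001, -0.0003], [0.0008, -0.2617, 0.9651, -0.1426], [0.0, 0.0, 0.0, 1.0]]}
```

View pics/scene0.png

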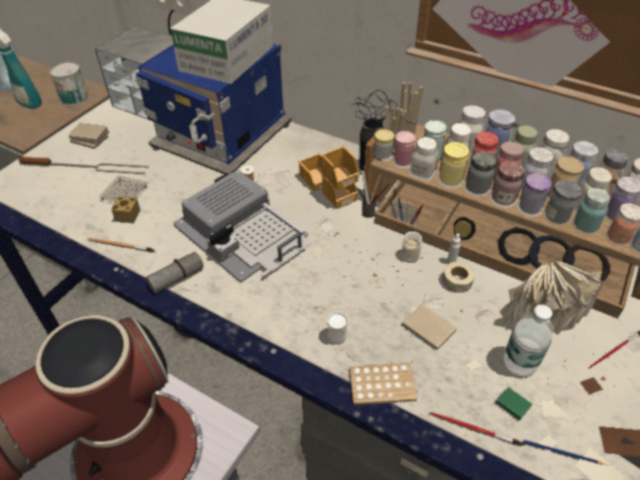

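View pics/top0.png

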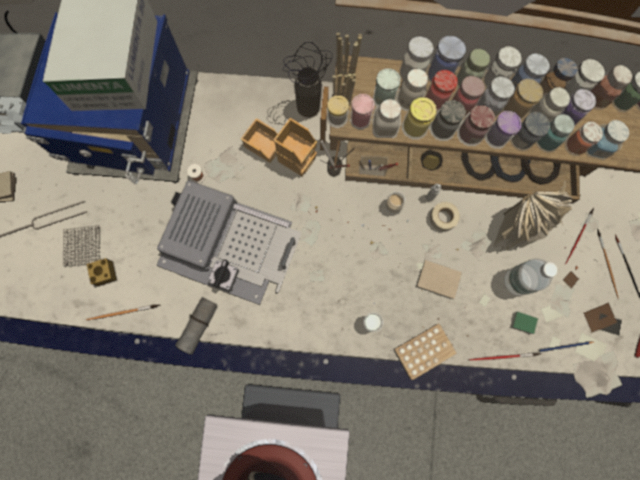

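The dryer is around (225,245) in the top view with its hood to the left and its handle at (288,253). The tile is near (440,279), and the two glasses are at (372,323) and (395,203). I'll enlarge crops of both views to get exact pixels.

Run:
```python
import cv2
a=cv2.imread("pics/top0.png")[170:340,150:310];b=cv2.imread("pics/scene0.png")[160:280,165:315]
cv2.imwrite("pics/c_top.png",cv2.resize(a[:150],None,fx=5,fy=4*1.0,interpolation=cv2.INTER_CUBIC) if 0 else cv2.resize(a[:150,:],None,fx=4,fy=4,interpolation=cv2.INTER_CUBIC))
cv2.imwrite("pics/c_scene.png",cv2.resize(b,None,fx=5,fy=5,interpolation=cv2.INTER_CUBIC))
```

```text
(no output)
```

View pics/c_top.png

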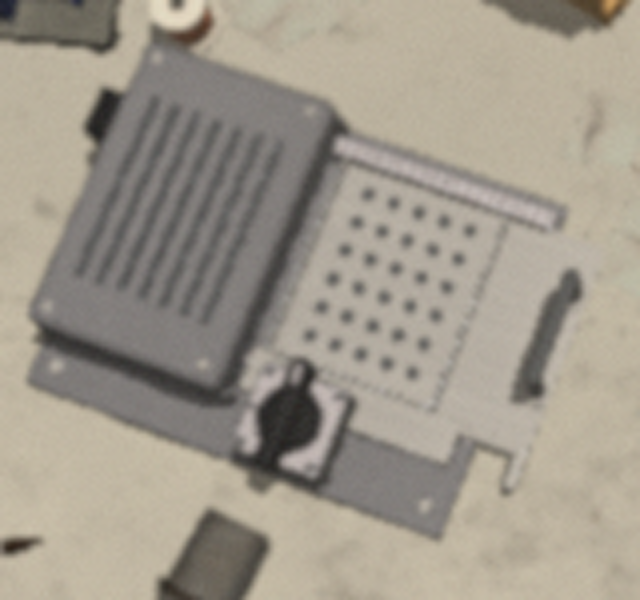

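View pics/c_scene.png

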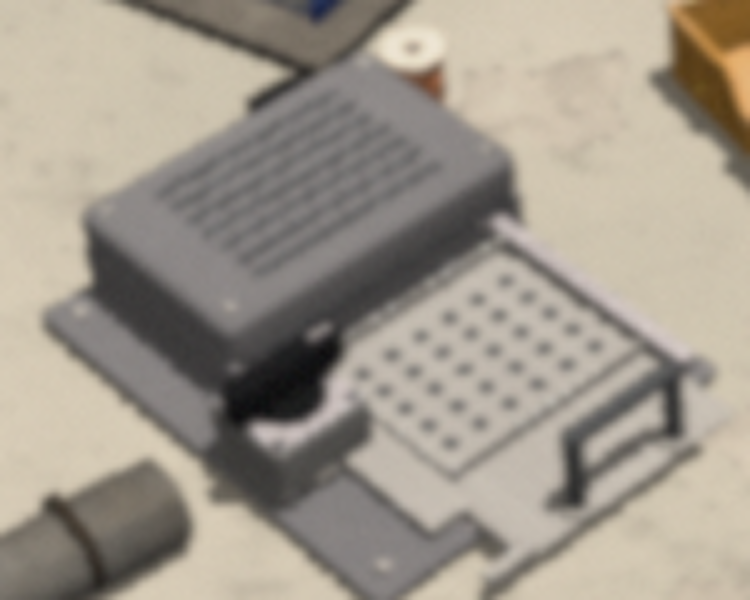

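Both crops show the dryer clearly. In c_top the handle bar runs (572,280)-(527,392), the isolator bar runs (302,365)-(265,460) and is OFF, and the pan is at about (390,290). I'll fit the pose with these.

```bash
cat > h.py <<'E'
from plant import manip
import numpy as np, cv2
from scipy.optimize import least_squares
from scipy.spatial.transform import Rotation as R
def cam(n,s=None):
    p=manip.camera_params(n)
    if n=="wrist":
        T=np.eye(4);q=s["tool_rot"];T[:3,:3]=R.from_quat([q[1],q[2],q[3],q[0]]).as_matrix();T[:3,3]=s["tool_pos"]
        E=np.linalg.inv(T@np.array(p["tool_from_camera"]))
    else: E=np.array(p["extrinsics"])
    return np.array(p["camera_matrix"]),p["k1"],E
def proj(c,P):
    K,k,E=c;P=np.atleast_2d(P);q=P@E[:3,:3].T+E[:3,3];u=q[:,:2]/q[:,2:]
    u=u*(1+k*(u**2).sum(1,keepdims=True));return u*[K[0,0],K[1,1]]+K[:2,2]
def tri(cs,px):
    f=least_squares(lambda P:np.concatenate([(proj(c,P)-p).ravel() for c,p in zip(cs,px)]),[.5,0,.03]);return f.x,np.abs(f.fun).max()
def onz(c,p,z):
    f=least_squares(lambda v:(proj(c,[v[0],v[1],z])-p).ravel(),[.5,0]);return f.x
def dry(v,P):
    P=np.atleast_2d(P)/1000.;c,s=np.cos(v[2]),np.sin(v[2]);return np.c_[v[0]+c*P[:,0]-s*P[:,1],v[1]+s*P[:,0]+c*P[:,1],P[:,2]]
E
python3 - <<'E'
from h import *
t,s=cam("top"),cam("scene")
ft=lambda p:(np.array(p)+.5)/4-.5+[150,170]; fs=lambda p:(np.array(p)+.5)/5-.5+[165,160]
A=[((-127,128,9),(440,538)),((135,128,9),(30,380)),((132,-80,59),(152,38)),((12,98,59),(222,388)),((132,98,59),(28,320)),((12,-80,59),(348,115)),((-30,97,72),(284,413))]
B=[((-127,128,9),(385,600)),((135,128,9),(43,320)),((132,98,59),(85,212)),((12,98,59),(235,338)),((132,-80,59),(365,52)),((12,-80,59),(515,165)),((-30,97,72),(277,364))]
def res(v): return np.concatenate([(proj(t,dry(v,[a for a,_ in A]))-ft([b for _,b in A])).ravel(),(proj(s,dry(v,[a for a,_ in B]))-fs([b for _,b in B])).ravel()])
f=least_squares(res,[.6,.25,1.4],loss='soft_l1');v=f.x;print("dryer",v);print(np.round(res(v).reshape(-1,2),1).tolist())
inv=lambda P:(lambda d:np.array([np.cos(v[2])*d[0]+np.sin(v[2])*d[1],-np.sin(v[2])*d[0]+np.cos(v[2])*d[1],P[2]])*1000)(P[:2]-v[:2])
for n,a,b in(("bar1",(572,280),(680,370)),("bar2",(527,392),(570,435)),("iso+",(302,365),(325,328)),("iso-",(265,460),(228,400)),("pan far out",(505,228),(645,350)),("pan out near",(435,410),(455,475))):
    P,e=tri([t,s],[ft(a),fs(b)]);print(n,P.round(4),"res",round(e,1),"dry",inv(P).round(1))
for n,a,b in zip("1234",[(428,260),(461,266),(454,299),(418,290)],[(430,304),(457,325),(433,347),(403,325)]):
    P,e=tri([t,s],[a,b]);print("tile",P.round(4),round(e,1))
for n,a in(("g1",(372,323)),("g2",(395,203))): print(n,onz(t,a,.05))
E
```

```text
dryer [0.55922226 0.15045841 1.31195707]
[[1.5, 1.2], [-0.4, 0.8], [0.5, -0.5], [-0.1, 1.3], [-0.4, -0.2], [-0.8, -2.9], [0.9, 0.3], [-0.4, 1.8], [-0.3, -0.8], [-1.5, 0.1], [-1.1, -0.3], [0.5, -1.2], [1.7, -2.0], [1.5, -0.5]]
bar1 [5.512e-01 4.000e-04 5.840e-02] res 1.1 dry [-147.1  -30.6   58.4]
bar2 [0.4855 0.0168 0.067 ] res 1.5 dry [-148.1   37.1   67. ]
iso+ [0.4849 0.1429 0.0716] res 0.4 dry [-26.3  69.9  71.6]
iso- [0.4321 0.1577 0.0644] res 0.6 dry [-25.5 124.8  64.4]
pan far out [0.5883 0.0448 0.0172] res 1.2 dry [-94.7 -55.2  17.2]
pan out near [0.4767 0.0735 0.0194] res 0.4 dry [-95.5  60.1  19.4]
tile [ 0.5474 -0.3165  0.0099] 2.6
tile [ 0.5363 -0.3895  0.0028] 0.6
tile [ 0.4547 -0.3703  0.0145] 1.4
tile [ 0.4725 -0.2928  0.0104] 0.9
g1 [ 0.38433227 -0.18656985]
g2 [ 0.65944592 -0.22047834]
```

send_rows:
  increments:
    - {"dx": -0.95,"dy": -0.79,"claw": -1}
    - {"dx": -0.95,"dy": -0.79,"claw": -1}
    - {"dx": -0.95,"dy": -0.79,"claw": -1}
    - {"dx": -0.95,"dy": -0.79,"claw": -1}
    - {"dx": -0.95,"dy": -0.79,"claw": -1}
    - {"dx": -0.95,"dy": -0.79,"claw": -1}
    - {"dx": -0.95,"dy": -0.79,"claw": -1}
    - {"dx": -0.95,"dy": -0.79,"claw": -1}
    - {"dx": -0.95,"dy": -0.79,"claw": -1}
    - {"dx": -0.95,"dy": -0.79,"claw": -1}
    - {"dx": -0.95,"dy": -0.79,"claw": -1}
    - {"dx": -0.95,"dy": -0.79,"claw": -1}
    - {"dx": -0.95,"dy": -0.79,"claw": -1}
    - {"dx": -0.95,"dy": -0.79,"claw": -1}
    - {"dx": -0.95,"dy": -0.79,"claw": -1}

```text
invalid input
```

Run:
```python
from h import *
import pickle
s=manip.state();im=manip.grab_frame("wrist")[:,:,::-1];cv2.imwrite("pics/w1.png",im);pickle.dump(s,open("w1.pkl","wb"))
print(s["time"],s["tool_pos"],s["tool_rot"])
```

```text
0.1 [0.16213504 0.60301733 0.23018588] [-2.35546937e-04  1.31011720e-01  9.91380384e-01 -8.99366396e-04]
```

View pics/w1.png

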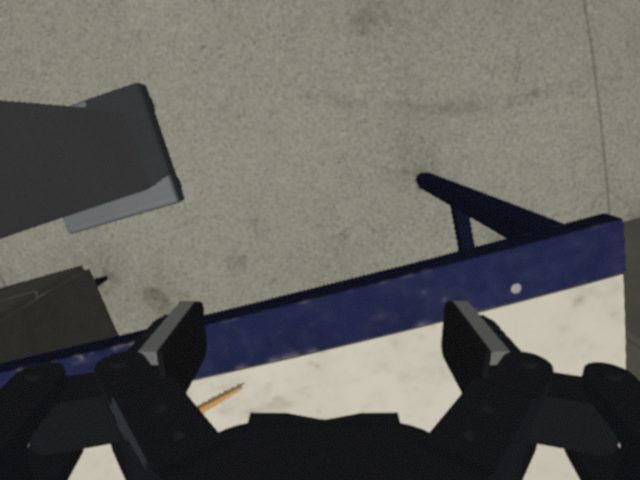

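The move was refused, so the arm is still at the start. The wrist picture only shows the floor and the bench edge, with the open fingers at (190,340) and (470,340). I'll resend with every field given.

send_rows:
  increments:
    - {"dx": -0.95,"dy": -0.79,"dz": 0,"yaw": 0,"claw": -1}
    - {"dx": -0.95,"dy": -0.79,"dz": 0,"yaw": 0,"claw": -1}
    - {"dx": -0.95,"dy": -0.79,"dz": 0,"yaw": 0,"claw": -1}
    - {"dx": -0.95,"dy": -0.79,"dz": 0,"yaw": 0,"claw": -1}
    - {"dx": -0.95,"dy": -0.79,"dz": 0,"yaw": 0,"claw": -1}
    - {"dx": -0.95,"dy": -0.79,"dz": 0,"yaw": 0,"claw": -1}
    - {"dx": -0.95,"dy": -0.79,"dz": 0,"yaw": 0,"claw": -1}
    - {"dx": -0.95,"dy": -0.79,"dz": 0,"yaw": 0,"claw": -1}
    - {"dx": -0.95,"dy": -0.79,"dz": 0,"yaw": 0,"claw": -1}
    - {"dx": -0.95,"dy": -0.79,"dz": 0,"yaw": 0,"claw": -1}
    - {"dx": -0.95,"dy": -0.79,"dz": 0,"yaw": 0,"claw": -1}
    - {"dx": -0.95,"dy": -0.79,"dz": 0,"yaw": 0,"claw": -1}
    - {"dx": -0.95,"dy": -0.79,"dz": 0,"yaw": 0,"claw": -1}

```text
time: 1.78
tool_pos: [0.5178, 0.0998, 0.2311]
tool_rot: [-0.0, 0.13, 0.991, 0.0]
contact_force: [1.0, -0.4, -0.3]
gripper_width: 1.0
grasp_force: 0.0
```

Run:
```python
from h import *
import pickle
s=manip.state();im=manip.grab_frame("wrist")[:,:,::-1];cv2.imwrite("pics/w2.png",im);pickle.dump(s,open("w2.pkl","wb"))
print(s["time"],s["tool_pos"],s["tool_rot"])
```

```text
1.775 [0.51775769 0.09976955 0.2311407 ] [-1.88369805e-04  1.30155841e-01  9.91493529e-01  6.76704502e-05]
```

View pics/w2.png

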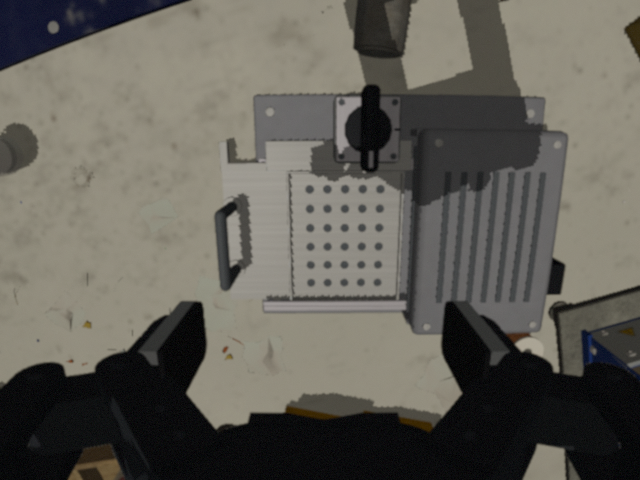

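The wrist view shows the whole dryer. The pan's hole grid is centred near (344.5,236) and its rim spans columns 291–400 and rows 171–298. The handle bar runs (222,210)-(226,286), the isolator bar (371,88)-(369,168), and the base corners are (254,95) and (545,97).

Run:
```python
from h import *
import pickle
s=pickle.load(open("w2.pkl","rb"));w,t,sc=cam("wrist",s),cam("top"),cam("scene")
v0=[.5592,.1505,1.312]
for P in [(-127,128,9),(135,128,9),(132,98,59),(132,-80,59),(12,98,59),(12,-80,59),(12,-80,32),(-30,97,72),(-30,129,72),(-30,65,72),(-45,0,13),(-148,30,63),(-148,-30,63)]: print(P,proj(w,dry(v0,P)).round(0)[0])
A=[((-127,128,9),(254,95)),((135,128,9),(545,97)),((132,98,59),(567,131)),((132,-80,59),(543,333)),((-30,97,72),(370,128))]
f=least_squares(lambda v:(proj(w,dry(v,[a for a,_ in A]))-[b for _,b in A]).ravel(),v0,loss='soft_l1');v=f.x;print("dryer wrist",v.round(4));print((proj(w,dry(v,[a for a,_ in A]))-[b for _,b in A]).round(1).tolist())
inv=lambda P:(lambda d:np.array([np.cos(v[2])*d[0]+np.sin(v[2])*d[1],-np.sin(v[2])*d[0]+np.cos(v[2])*d[1]])*1000)(np.array(P[:2])-v[:2])
for n,p,z in(("holes",(344.5,236),.013),("panTL",(291,171),.021),("panBL",(292,298),.021),("panTR",(400,171),.021),("panBR",(401,298),.021),("bar+",(222,210),.063),("bar-",(226,286),.063),("iso",(370,128),.072),("iso+",(371,87),.072),("iso-",(369,169),.072)):
    P=onz(w,p,z);print(n,P.round(4),inv(P).round(1))
# triangulate with scene/top
ft=lambda p:(np.array(p)+.5)/4-.5+[150,170]; fs=lambda p:(np.array(p)+.5)/5-.5+[165,160]
for n,a,b,c in(("holes",(390,287),(477,362),(344.5,236)),("bar mid",(550,336),(625,402),(224,248)),("iso mid",(284,413),(277,364),(370,128))):
    P,e=tri([t,sc,w],[ft(a),fs(b),c]);print(n,P.round(4),round(e,1),inv(P).round(1))
```

```text
(-127, 128, 9) [247.  94.]
(135, 128, 9) [542.  97.]
(132, 98, 59) [567. 131.]
(132, -80, 59) [537. 335.]
(12, 98, 59) [417. 128.]
(12, -80, 59) [406. 338.]
(12, -80, 32) [400. 324.]
(-30, 97, 72) [364. 129.]
(-30, 129, 72) [365.  83.]
(-30, 65, 72) [364. 173.]
(-45, 0, 13) [340. 237.]
(-148, 30, 63) [214. 216.]
(-148, -30, 63) [219. 287.]
dryer wrist [0.5605 0.1548 1.3168]
[[-2.9, -0.2], [0.8, -0.8], [4.4, -0.7], [-0.7, 1.4], [-0.0, 1.2]]
holes [0.548  0.1113] [-45.3   1.1]
panTL [0.4768 0.0806] [-92.8  62.3]
panBL [0.5922 0.048 ] [-95.4 -57.5]
panTR [0.5014 0.173 ] [ 2.8 61.8]
panBR [0.6193 0.1486] [  8.8 -58.5]
bar+ [0.4891 0.0233] [-145.2   36.1]
bar- [0.5512 0.0057] [-146.7  -28.5]
iso [0.4583 0.1504] [-30.   97.8]
iso+ [0.4305 0.1579] [-29.7 126.6]
iso- [0.4871 0.1426] [-30.2  67.9]
holes [0.5484 0.1111 0.0107] 0.8 [-45.4   0.7]
bar mid [0.521  0.0119 0.0555] 1.6 [-148.2    2.3]
iso mid [0.4584 0.1508 0.0675] 0.7 [-29.6  97.8]
```

send_rows:
  increments:
    - {"dx": -0.2,"dy": -0.86,"dz": 0.06,"yaw": 0,"claw": -1}
    - {"dx": -0.2,"dy": -0.86,"dz": 0.06,"yaw": 0,"claw": -1}
    - {"dx": -0.2,"dy": -0.86,"dz": 0.06,"yaw": 0,"claw": -1}
    - {"dx": -0.2,"dy": -0.86,"dz": 0.06,"yaw": 0,"claw": -1}
    - {"dx": -0.2,"dy": -0.86,"dz": 0.06,"yaw": 0,"claw": -1}
    - {"dx": -0.2,"dy": -0.86,"dz": 0.06,"yaw": 0,"claw": -1}
    - {"dx": -0.2,"dy": -0.86,"dz": 0.06,"yaw": 0,"claw": -1}
    - {"dx": -0.2,"dy": -0.86,"dz": 0.06,"yaw": 0,"claw": -1}
    - {"dx": -0.2,"dy": -0.86,"dz": 0.06,"yaw": 0,"claw": -1}
    - {"dx": -0.2,"dy": -0.86,"dz": 0.06,"yaw": 0,"claw": -1}
    - {"dx": -0.2,"dy": -0.86,"dz": 0.06,"yaw": 0,"claw": -1}

```text
time: 3.2
tool_pos: [0.5038, -0.3411, 0.2017]
tool_rot: [0.0, 0.13, 0.992, -0.0]
contact_force: [0.3, 1.1, 0.2]
gripper_width: 0.996
grasp_force: 0.0
```

Run:
```python
from h import *
import pickle
s=manip.state();im=manip.grab_frame("wrist")[:,:,::-1];cv2.imwrite("pics/w3.png",im);pickle.dump(s,open("w3.pkl","wb"))
print(s["time"],s["tool_pos"],s["tool_rot"])
```

```text
3.2 [ 0.50379171 -0.34110465  0.2016655 ] [ 2.42834241e-04  1.29982382e-01  9.91516270e-01 -8.96696345e-05]
```

View pics/w3.png

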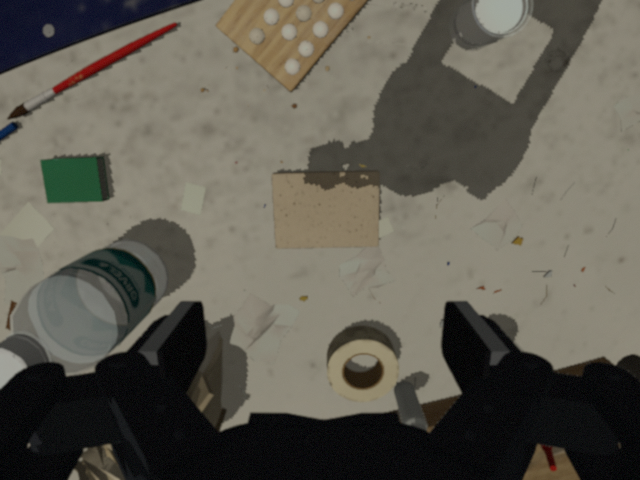

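The tile's corners are at (273,173), (380,170), (379,247) and (275,248). Its 90 mm side lies along the tool's y, so the gripper has to turn a quarter turn to grasp it.

Run:
```python
from h import *
import pickle
s=pickle.load(open("w3.pkl","rb"));w,t,sc=cam("wrist",s),cam("top"),cam("scene")
W=[(273,173),(380,170.5),(379.5,247.5),(275,248)]
C=np.array([onz(w,p,.012) for p in W]);print(C.round(4).tolist(),C.mean(0).round(4))
d=lambda a,b:(np.hypot(*(C[a]-C[b])).round(4),np.degrees(np.arctan2(*(C[a]-C[b])[::-1])).round(1))
print(d(1,0),d(2,3),d(0,3),d(1,2))
print(tri([t,sc,w],[(440.2,278.8),(430.7,325.2),np.mean(W,0)]))
for z in(.0,.012):print(proj(w,[.5038,-.3411,z]))
for n,a,b in(("g1",(372,323),(338,322)),("g2",(395,203),(412,240))): print(n,tri([t,sc],[a,b]))
```

```text
[[0.4593, -0.3731], [0.4802, -0.2872], [0.5446, -0.3025], [0.5216, -0.3901]] [ 0.5015 -0.3382]
(np.float64(0.0885), np.float64(76.4)) (np.float64(0.0906), np.float64(75.3)) (np.float64(0.0646), np.float64(164.7)) (np.float64(0.0662), np.float64(166.7))
(array([ 0.50137026, -0.33911159,  0.0096605 ]), np.float64(1.9824038606738554))
[[324.27974279 211.41171652]]
[[324.29357613 214.09951753]]
g1 (array([ 0.38579832, -0.18835248,  0.05140626]), np.float64(1.0271796603379926))
g2 (array([ 0.65979889, -0.22228907,  0.05557886]), np.float64(1.370143849124247))
```

send_rows:
  increments:
    - {"dx": 0.006,"dy": 0.004,"dz": 0.1,"yaw": 0.12,"claw": -1}
    - {"dx": 0.006,"dy": 0.004,"dz": 0.2,"yaw": 0.24,"claw": -1}
    - {"dx": 0.006,"dy": 0.004,"dz": 0.24,"yaw": 0.36,"claw": -1}
    - {"dx": 0.006,"dy": 0.004,"dz": 0.24,"yaw": 0.48,"claw": -1}
    - {"dx": 0.006,"dy": 0.004,"dz": 0.24,"yaw": 0.6,"claw": -1}
    - {"dx": 0.006,"dy": 0.004,"dz": 0.24,"yaw": 0.72,"claw": -1}
    - {"dx": 0.006,"dy": 0.004,"dz": 0.24,"yaw": 0.84,"claw": -1}
    - {"dx": 0.006,"dy": 0.004,"dz": 0.24,"yaw": 0.96,"claw": -1}
    - {"dx": 0.006,"dy": 0.004,"dz": 0.24,"yaw": 1.0,"claw": -1}
    - {"dx": 0.006,"dy": 0.004,"dz": 0.24,"yaw": 1.0,"claw": -1}
    - {"dx": 0.006,"dy": 0.004,"dz": 0.24,"yaw": 1.0,"claw": -1}

```text
time: 4.62
tool_pos: [0.5011, -0.3395, 0.0815]
tool_rot: [0.0, 0.771, 0.637, 0.0]
contact_force: [0.3, 0.8, 0.4]
gripper_width: 1.003
grasp_force: 0.0
```

Run:
```python
from h import *
s=manip.state();q=s["tool_rot"];M=R.from_quat([q[1],q[2],q[3],q[0]]).as_matrix()
print(s["tool_pos"],s["joint_pos"],M.round(4).tolist())
print("yaw",(np.arctan2(M[1,1],M[0,1])-np.radians(-14.2))/1.5,M.T@(np.array([.5015,-.3385,.0015])-s["tool_pos"])/.5)
```

```text
[ 0.50108956 -0.33954181  0.08145411] [-7.18441099e-01  1.42598416e-01  1.77835830e+00  1.87118223e-05
  1.22038965e+00 -5.27802738e-01] [[0.1895, 0.9819, 0.0002], [0.9819, -0.1895, -0.0001], [-0.0001, 0.0002, -1.0]]
yaw 0.03812798880088778 [0.00221883 0.00037574 0.15990807]
```

send_rows:
  increments:
    - {"dx": 0.002,"dy": 0,"dz": 0.05,"yaw": 0.038,"claw": -1}
    - {"dx": 0.002,"dy": 0,"dz": 0.1,"yaw": 0.038,"claw": -1}
    - {"dx": 0.002,"dy": 0,"dz": 0.13,"yaw": 0.038,"claw": -1}
    - {"dx": 0.002,"dy": 0,"dz": 0.15,"yaw": 0.038,"claw": -1}
    - {"dx": 0.002,"dy": 0,"dz": 0.16,"yaw": 0.038,"claw": -1}
    - {"dx": 0.002,"dy": 0,"dz": 0.16,"yaw": 0.038,"claw": -1}
    - {"dx": 0.002,"dy": 0,"dz": 0.16,"yaw": 0.038,"claw": -0.8}
    - {"dx": 0.002,"dy": 0,"dz": 0.16,"yaw": 0.038,"claw": -0.6}
    - {"dx": 0.002,"dy": 0,"dz": 0.16,"yaw": 0.038,"claw": -0.4}
    - {"dx": 0.002,"dy": 0,"dz": 0.16,"yaw": 0.038,"claw": -0.2}
    - {"dx": 0.002,"dy": 0,"dz": 0.16,"yaw": 0.038,"claw": 0}
    - {"dx": 0.002,"dy": 0,"dz": 0.16,"yaw": 0.038,"claw": 0}

```text
time: 6.12
tool_pos: [0.5018, -0.3394, 0.0028]
tool_rot: [0.001, 0.789, 0.614, 0.0]
contact_force: [-1.5, 1.4, 5.7]
gripper_width: 0.73
grasp_force: 65.1
```

send_rows:
  increments:
    - {"dx": 0,"dy": 0,"dz": -0.02,"yaw": 0,"claw": 0}
    - {"dx": 0,"dy": 0,"dz": -0.06,"yaw": 0,"claw": 0}
    - {"dx": 0,"dy": 0,"dz": -0.12,"yaw": 0,"claw": 0}
    - {"dx": 0,"dy": 0,"dz": -0.18,"yaw": -0.05,"claw": 0}
    - {"dx": 0,"dy": 0,"dz": -0.24,"yaw": -0.15,"claw": 0}
    - {"dx": 0,"dy": 0,"dz": -0.3,"yaw": -0.26,"claw": 0}
    - {"dx": 0,"dy": 0,"dz": -0.3,"yaw": -0.37,"claw": 0}
    - {"dx": 0,"dy": 0,"dz": -0.3,"yaw": -0.48,"claw": 0}
    - {"dx": 0,"dy": 0,"dz": -0.3,"yaw": -0.59,"claw": 0}
    - {"dx": 0,"dy": 0,"dz": -0.3,"yaw": -0.7,"claw": 0}
    - {"dx": 0,"dy": 0,"dz": -0.3,"yaw": -0.81,"claw": 0}
    - {"dx": 0,"dy": 0,"dz": -0.3,"yaw": -0.92,"claw": 0}
    - {"dx": 0,"dy": 0,"dz": -0.3,"yaw": -1.0,"claw": 0}
    - {"dx": 0,"dy": 0,"dz": -0.3,"yaw": -1.0,"claw": 0}
    - {"dx": 0,"dy": 0,"dz": -0.3,"yaw": -1.0,"claw": 0}

```text
time: 8.0
tool_pos: [0.5011, -0.3389, 0.1519]
tool_rot: [0.0, 0.16, 0.987, -0.0]
contact_force: [-0.7, -0.0, -1.9]
gripper_width: 0.728
grasp_force: 65.7
```

Run:
```python
from h import *
import pickle
s=manip.state();im=manip.grab_frame("wrist")[:,:,::-1];cv2.imwrite("pics/w4.png",im[140:380,160:480].repeat(2,0).repeat(2,1));pickle.dump(s,open("w4.pkl","wb"))
q=s["tool_rot"];M=R.from_quat([q[1],q[2],q[3],q[0]]).as_matrix()
print(s["tool_pos"],s["contact_force"],s["gripper_width"])
print("yaw",(np.arctan2(M[1,1],M[0,1])-1.317)/1.5,M.T@(np.array([.547,.107,.12])-s["tool_pos"])/.5)
```

```text
[ 0.50112077 -0.33886403  0.15186667] [-0.71880173 -0.02271027 -1.89440138] 0.7275264918611682
yaw -0.04515371271975521 [0.19477642 0.87504195 0.06343684]
```

View pics/w4.png

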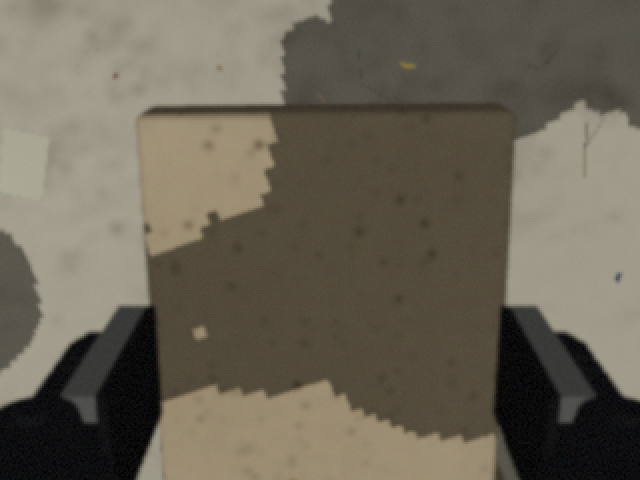

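The tile is held level. Its front top corners are at full-image pixels (229.5,197) and (416.5,196). I'll solve for where it sits in the tool frame.

Run:
```python
from h import *
p=manip.camera_params("wrist");c=(np.array(p["camera_matrix"]),p["k1"],np.linalg.inv(np.array(p["tool_from_camera"])))
W=np.array([(229.5,197),(416.5,196)])
f=least_squares(lambda v:(proj(c,[[v[0],v[1]-.0325,v[2]],[v[0],v[1]+.0325,v[2]]])-W).ravel(),[.045,0,-.005]);print(f.x,f.fun)
for z in(-.005,-.008,-.011): print(z,[np.round(least_squares(lambda v:(proj(c,[v[0],v[1],z])-w).ravel(),[.04,0]).x,4) for w in W])
```

```text
[ 0.04518932 -0.00064306 -0.00532587] [-0.00229716 -0.4249998  -0.00161267  0.42477391]
-0.005 [array([ 0.045 , -0.0332]), array([0.0453, 0.0319])]
-0.008 [array([ 0.0455, -0.0325]), array([0.0457, 0.0312])]
-0.011 [array([ 0.0459, -0.0318]), array([0.0462, 0.0305])]
```

send_rows:
  increments:
    - {"dx": 0.02,"dy": 0.08,"dz": 0,"yaw": -0.02,"claw": 0}
    - {"dx": 0.04,"dy": 0.18,"dz": 0,"yaw": -0.045,"claw": 0}
    - {"dx": 0.07,"dy": 0.29,"dz": 0,"yaw": -0.045,"claw": 0}
    - {"dx": 0.09,"dy": 0.4,"dz": 0,"yaw": -0.045,"claw": 0}
    - {"dx": 0.115,"dy": 0.51,"dz": 0,"yaw": -0.045,"claw": 0}
    - {"dx": 0.14,"dy": 0.62,"dz": 0,"yaw": -0.045,"claw": 0}
    - {"dx": 0.165,"dy": 0.73,"dz": 0,"yaw": -0.045,"claw": 0}
    - {"dx": 0.18,"dy": 0.81,"dz": 0.02,"yaw": -0.045,"claw": 0}
    - {"dx": 0.19,"dy": 0.86,"dz": 0.04,"yaw": -0.045,"claw": 0}
    - {"dx": 0.195,"dy": 0.875,"dz": 0.06,"yaw": -0.045,"claw": 0}
    - {"dx": 0.195,"dy": 0.875,"dz": 0.063,"yaw": -0.045,"claw": 0}
    - {"dx": 0.195,"dy": 0.875,"dz": 0.063,"yaw": -0.045,"claw": 0}

```text
time: 9.55
tool_pos: [0.5461, 0.1062, 0.1199]
tool_rot: [-0.0, 0.126, 0.992, -0.0]
contact_force: [0.1, 0.5, -1.9]
gripper_width: 0.724
grasp_force: 65.9
```

Run:
```python
from h import *
import pickle
s=manip.state();im=manip.grab_frame("wrist")[:,:,::-1];cv2.imwrite("pics/w5.png",im);pickle.dump(s,open("w5.pkl","wb"))
q=s["tool_rot"];M=R.from_quat([q[1],q[2],q[3],q[0]]).as_matrix()
print(s["time"],s["tool_pos"],s["contact_force"],s["gripper_width"])
print("yaw",(np.arctan2(M[1,1],M[0,1])-1.317)/1.5,M.T@(np.array([.547,.107,.0158])-s["tool_pos"])/.5)
```

```text
9.55 [0.54612786 0.10615215 0.11985641] [ 0.08316495  0.50747405 -1.88367227] 0.7241651962115173
yaw 8.542772014141775e-05 [-0.00125997  0.00215888  0.20811202]
```

View pics/w5.png

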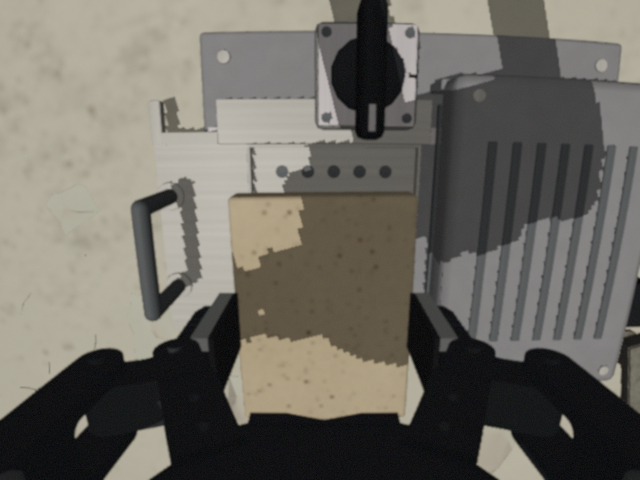

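The tile hangs above the pan. The rim's inner corners show at about (251,147) and (415,147), and the first hole row spans (282,172)-(386,172). I'll check these against the earlier view before lowering.

Run:
```python
from h import *
import pickle
a,b=[cam("wrist",pickle.load(open(f"w{i}.pkl","rb"))) for i in(2,5)]
for p,q in(((310,189),(282,172)),((380,189),(386,172))):
    print(onz(a,p,.013),onz(b,q,.013),tri([a,b],[p,q]))
print("iso",onz(a,(370,128),.072),onz(b,(373,74),.072), "bar",onz(a,(224,248),.063),onz(b,(146,260),.063))
```

```text
[0.4973798  0.09190944] [0.49767824 0.09152162] (array([0.49753988, 0.09170419, 0.01354198]), np.float64(0.30962045138670646))
[0.5137299  0.15321323] [0.51387637 0.15400061] (array([0.51296309, 0.15301915, 0.01918503]), np.float64(0.5401358554717035))
iso [0.45827425 0.15035764] [0.46183594 0.15056199] bar [0.51934805 0.01480767] [0.52032665 0.01435115]
```

send_rows:
  increments:
    - {"dx": -0.001,"dy": 0.002,"dz": 0.04,"yaw": 0,"claw": 0}
    - {"dx": -0.001,"dy": 0.002,"dz": 0.09,"yaw": 0,"claw": 0}
    - {"dx": -0.001,"dy": 0.002,"dz": 0.13,"yaw": 0,"claw": 0}
    - {"dx": -0.001,"dy": 0.002,"dz": 0.16,"yaw": 0,"claw": 0}
    - {"dx": -0.001,"dy": 0.002,"dz": 0.18,"yaw": 0,"claw": 0}
    - {"dx": -0.001,"dy": 0.002,"dz": 0.19,"yaw": 0,"claw": 0}
    - {"dx": -0.001,"dy": 0.002,"dz": 0.196,"yaw": 0,"claw": 0}
    - {"dx": -0.001,"dy": 0.002,"dz": 0.202,"yaw": 0,"claw": 0}
    - {"dx": -0.001,"dy": 0.002,"dz": 0.202,"yaw": 0,"claw": 0}
    - {"dx": -0.001,"dy": 0.002,"dz": 0.202,"yaw": 0,"claw": 0}

```text
time: 10.85
tool_pos: [0.5471, 0.108, 0.0191]
tool_rot: [0.0, 0.126, 0.992, 0.0]
contact_force: [0.2, -1.0, -1.6]
gripper_width: 0.725
grasp_force: 65.9
```

send_rows:
  increments:
    - {"dx": 0,"dy": 0,"dz": 0.002,"yaw": 0,"claw": 0}
    - {"dx": 0,"dy": 0,"dz": 0.004,"yaw": 0,"claw": 0}
    - {"dx": 0,"dy": 0,"dz": 0.006,"yaw": 0,"claw": 0}
    - {"dx": 0,"dy": 0,"dz": 0.006,"yaw": 0,"claw": 0}
    - {"dx": 0,"dy": 0,"dz": 0.006,"yaw": 0,"claw": 0}

```text
time: 11.48
tool_pos: [0.5468, 0.108, 0.0158]
tool_rot: [0.0, 0.126, 0.992, 0.0]
contact_force: [-0.8, -0.2, -2.1]
gripper_width: 0.728
grasp_force: 65.9
```

send_rows:
  increments:
    - {"dx": 0,"dy": 0,"dz": 0.001,"yaw": 0,"claw": 0}
    - {"dx": 0,"dy": 0,"dz": 0.002,"yaw": 0,"claw": 0}
    - {"dx": 0,"dy": 0,"dz": 0.003,"yaw": 0,"claw": 0}
    - {"dx": 0,"dy": 0,"dz": 0.003,"yaw": 0,"claw": 0}
    - {"dx": 0,"dy": 0,"dz": 0.003,"yaw": 0,"claw": 0}

```text
time: 12.1
tool_pos: [0.5469, 0.1082, 0.0157]
tool_rot: [-0.0, 0.126, 0.992, 0.0]
contact_force: [-5.7, 0.1, 8.7]
gripper_width: 0.728
grasp_force: 67.2
```

send_rows:
  increments:
    - {"dx": 0,"dy": 0,"dz": 0.002,"yaw": 0,"claw": -0.5}
    - {"dx": 0,"dy": 0,"dz": 0.002,"yaw": 0,"claw": -0.6}
    - {"dx": 0,"dy": 0,"dz": 0.002,"yaw": 0,"claw": -0.7}
    - {"dx": 0,"dy": 0,"dz": 0.002,"yaw": 0,"claw": -0.8}
    - {"dx": 0,"dy": 0,"dz": 0.002,"yaw": 0,"claw": -0.8}
    - {"dx": 0,"dy": 0,"dz": 0.002,"yaw": 0,"claw": -0.8}
    - {"dx": 0,"dy": 0,"dz": -0.02,"yaw": 0,"claw": -0.8}
    - {"dx": 0,"dy": 0,"dz": -0.06,"yaw": 0,"claw": -0.8}
    - {"dx": 0,"dy": 0,"dz": -0.13,"yaw": 0,"claw": -0.8}
    - {"dx": 0,"dy": 0,"dz": -0.22,"yaw": 0,"claw": -0.8}
    - {"dx": 0,"dy": 0,"dz": -0.3,"yaw": 0,"claw": -0.8}
    - {"dx": 0,"dy": 0,"dz": -0.34,"yaw": 0,"claw": -0.8}
    - {"dx": 0,"dy": 0,"dz": -0.34,"yaw": 0,"claw": -0.8}

```text
time: 13.72
tool_pos: [0.5479, 0.1081, 0.1867]
tool_rot: [0.002, 0.126, 0.992, 0.0]
contact_force: [-0.2, -0.3, -1.7]
gripper_width: 0.898
grasp_force: 0.0
```

Run:
```python
from h import *
import pickle
s=manip.state();im=manip.grab_frame("wrist")[:,:,::-1];cv2.imwrite("pics/w6.png",im);pickle.dump(s,open("w6.pkl","wb"))
print(s["time"],s["tool_pos"],s["contact_force"],s["gripper_width"])
```

```text
13.725 [0.54792384 0.10806048 0.18667936] [-0.15018704 -0.32075044 -1.70440133] 0.898101997449153
```

View pics/w6.png

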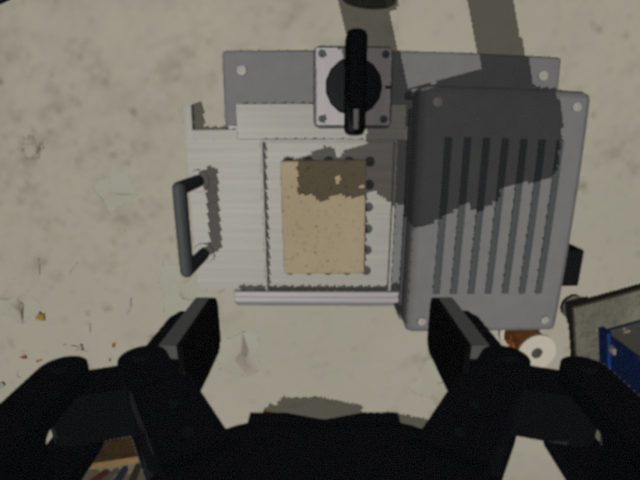

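The tile lies flat inside the rim, with corners at (283,160), (365,160), (365,272) and (283,272) against a rim spanning columns 265–392. I'll close the fingers and go down outside the handle.

send_rows:
  increments:
    - {"dx": 0.003,"dy": -0.1,"dz": 0,"yaw": 0,"claw": 0}
    - {"dx": 0.003,"dy": -0.2,"dz": 0,"yaw": 0,"claw": 1}
    - {"dx": 0.003,"dy": -0.29,"dz": 0,"yaw": 0,"claw": 1}
    - {"dx": 0.003,"dy": -0.29,"dz": 0,"yaw": 0,"claw": 1}
    - {"dx": 0.003,"dy": -0.29,"dz": 0,"yaw": 0,"claw": 1}
    - {"dx": 0.003,"dy": -0.29,"dz": 0.08,"yaw": 0,"claw": 1}
    - {"dx": 0.003,"dy": -0.29,"dz": 0.16,"yaw": 0,"claw": 1}
    - {"dx": 0.003,"dy": -0.29,"dz": 0.23,"yaw": 0,"claw": 1}
    - {"dx": 0.003,"dy": -0.29,"dz": 0.27,"yaw": 0,"claw": 1}
    - {"dx": 0.003,"dy": -0.29,"dz": 0.283,"yaw": 0,"claw": 1}
    - {"dx": 0.003,"dy": -0.29,"dz": 0.283,"yaw": 0,"claw": 1}

```text
time: 15.15
tool_pos: [0.5092, -0.0313, 0.0425]
tool_rot: [-0.0, 0.125, 0.992, 0.0]
contact_force: [-0.2, -0.3, 0.3]
gripper_width: 0.001
grasp_force: 0.0
```

send_rows:
  increments:
    - {"dx": 0,"dy": 0.015,"dz": 0,"yaw": 0,"claw": 1}
    - {"dx": 0,"dy": 0.03,"dz": 0,"yaw": 0,"claw": 1}
    - {"dx": 0,"dy": 0.04,"dz": 0,"yaw": 0,"claw": 1}
    - {"dx": 0,"dy": 0.05,"dz": 0,"yaw": 0,"claw": 1}
    - {"dx": 0,"dy": 0.06,"dz": 0,"yaw": 0,"claw": 1}
    - {"dx": 0,"dy": 0.07,"dz": 0,"yaw": 0,"claw": 1}
    - {"dx": 0,"dy": 0.085,"dz": 0,"yaw": 0,"claw": 1}
    - {"dx": 0,"dy": 0.1,"dz": 0,"yaw": 0,"claw": 1}
    - {"dx": 0,"dy": 0.115,"dz": 0,"yaw": 0,"claw": 1}
    - {"dx": 0,"dy": 0.13,"dz": 0,"yaw": 0,"claw": 1}
    - {"dx": 0,"dy": 0.145,"dz": 0,"yaw": 0,"claw": 1}
    - {"dx": 0,"dy": 0.16,"dz": 0,"yaw": 0,"claw": 1}
    - {"dx": 0,"dy": 0.175,"dz": 0,"yaw": 0,"claw": 1}
    - {"dx": 0,"dy": 0.19,"dz": 0,"yaw": 0,"claw": 1}
    - {"dx": 0,"dy": 0.205,"dz": 0,"yaw": 0,"claw": 1}
    - {"dx": 0,"dy": 0.22,"dz": 0,"yaw": 0,"claw": 1}
    - {"dx": 0,"dy": 0.235,"dz": 0,"yaw": 0,"claw": 1}
    - {"dx": 0,"dy": 0.245,"dz": 0,"yaw": 0,"claw": 1}
    - {"dx": 0,"dy": 0.255,"dz": 0,"yaw": 0,"claw": 1}
    - {"dx": 0,"dy": 0.26,"dz": 0,"yaw": 0,"claw": 1}

```text
time: 17.65
tool_pos: [0.5416, 0.0941, 0.0427]
tool_rot: [-0.0, 0.126, 0.992, -0.0]
contact_force: [0.6, -1.7, 0.7]
gripper_width: 0.0
grasp_force: 0.8
```

send_rows:
  increments:
    - {"dx": 0,"dy": 0.006,"dz": 0,"yaw": 0,"claw": 1}
    - {"dx": 0,"dy": 0.012,"dz": 0,"yaw": 0,"claw": 1}
    - {"dx": 0,"dy": 0.016,"dz": 0,"yaw": 0,"claw": 1}
    - {"dx": 0,"dy": 0.02,"dz": 0,"yaw": 0,"claw": 1}
    - {"dx": 0,"dy": 0.024,"dz": 0,"yaw": 0,"claw": 1}
    - {"dx": 0,"dy": 0.026,"dz": 0,"yaw": 0,"claw": 1}

```text
time: 18.4
tool_pos: [0.544, 0.1034, 0.0427]
tool_rot: [-0.001, 0.125, 0.992, -0.004]
contact_force: [-3.8, -15.0, 4.5]
gripper_width: 0.0
grasp_force: 7.9
```

send_rows:
  increments:
    - {"dx": 0,"dy": 0.008,"dz": 0,"yaw": 0,"claw": 1}
    - {"dx": 0,"dy": 0.01,"dz": 0,"yaw": 0,"claw": 1}
    - {"dx": 0,"dy": 0.01,"dz": 0,"yaw": 0,"claw": 1}

```text
time: 18.77
tool_pos: [0.5441, 0.1037, 0.0427]
tool_rot: [-0.003, 0.125, 0.992, -0.009]
contact_force: [-8.8, -28.7, 10.7]
gripper_width: -0.001
grasp_force: 15.6
```

send_rows:
  increments:
    - {"dx": 0,"dy": -0.02,"dz": 0,"yaw": 0,"claw": 1}
    - {"dx": 0,"dy": -0.06,"dz": 0,"yaw": 0,"claw": 1}
    - {"dx": 0,"dy": -0.06,"dz": -0.08,"yaw": 0,"claw": 1}
    - {"dx": 0,"dy": -0.06,"dz": -0.18,"yaw": 0,"claw": 1}
    - {"dx": 0,"dy": -0.06,"dz": -0.28,"yaw": 0,"claw": 1}
    - {"dx": 0.02,"dy": 0.03,"dz": -0.377,"yaw": 0,"claw": 0}
    - {"dx": 0.049,"dy": 0.13,"dz": -0.377,"yaw": 0,"claw": -1}
    - {"dx": 0.049,"dy": 0.21,"dz": -0.377,"yaw": 0,"claw": -1}
    - {"dx": 0.049,"dy": 0.212,"dz": -0.377,"yaw": 0,"claw": -1}
    - {"dx": 0.049,"dy": 0.212,"dz": -0.377,"yaw": 0,"claw": -1}
    - {"dx": 0.049,"dy": 0.212,"dz": -0.377,"yaw": 0,"claw": -1}

```text
time: 20.15
tool_pos: [0.5487, 0.2189, 0.231]
tool_rot: [-0.0, 0.126, 0.992, -0.0]
contact_force: [-0.2, -0.5, -0.3]
gripper_width: 1.001
grasp_force: 0.0
```

Run:
```python
from h import *
import pickle
s=manip.state();im=manip.grab_frame("wrist")[:,:,::-1];cv2.imwrite("pics/w7.png",im);pickle.dump(s,open("w7.pkl","wb"))
print(s["time"],s["tool_pos"],s["tool_rot"],s["joint_pos"])
w=cam("wrist",s);v=[.5605,.1548,1.317]
for d in(0,5,10):
    print(d,"bar pred",proj(w,dry(v,[(-28-d,5,63),(-28-d,-25,63)])).round(0).tolist())
print("iso pred",proj(w,[.4584,.1505,.072]).round(0))
g=cv2.cvtColor(im,cv2.COLOR_BGR2GRAY)
p=proj(w,dry(v,(-28,2,63)))[0].astype(int)
for r in range(p[1]-24,p[1]+40,8): print(r,p[0]-40,g[r,p[0]-40:p[0]+40:2].tolist())
```

```text
20.15 [0.54870216 0.21890942 0.23101554] [-2.39617918e-04  1.26444591e-01  9.91973634e-01 -1.29018584e-04] [ 2.53703757e-01 -2.74052924e-02  1.69420918e+00 -6.18896665e-05
  1.47532955e+00 -1.06351869e+00]
0 bar pred [[217.0, 247.0], [220.0, 281.0]]
5 bar pred [[211.0, 247.0], [214.0, 281.0]]
10 bar pred [[205.0, 247.0], [208.0, 281.0]]
iso pred [[204. 129.]]
226 177 [110, 110, 111, 109, 110, 109, 109, 109, 110, 110, 112, 111, 89, 72, 76, 69, 59, 48, 82, 153, 162, 162, 161, 161, 162, 136, 82, 76, 77, 78, 100, 152, 161, 161, 162, 161, 162, 162, 161, 161]
234 177 [111, 111, 111, 110, 110, 110, 109, 109, 110, 110, 109, 110, 102, 71, 75, 74, 62, 52, 67, 151, 161, 162, 161, 160, 162, 142, 88, 76, 79, 78, 88, 143, 160, 160, 159, 159, 159, 159, 160, 159]
242 177 [111, 112, 110, 111, 112, 111, 111, 110, 112, 111, 109, 110, 110, 80, 73, 77, 65, 54, 48, 126, 162, 162, 162, 162, 161, 155, 104, 77, 78, 77, 82, 137, 159, 159, 160, 159, 159, 159, 159, 159]
250 177 [110, 110, 112, 110, 111, 112, 113, 111, 111, 110, 110, 111, 110, 88, 73, 74, 69, 58, 46, 104, 157, 161, 161, 160, 161, 156, 112, 78, 81, 77, 81, 127, 158, 160, 159, 159, 157, 158, 158, 158]
258 177 [110, 108, 111, 111, 110, 112, 112, 111, 112, 113, 112, 112, 112, 106, 72, 76, 73, 63, 50, 72, 152, 157, 149, 141, 149, 152, 114, 81, 79, 79, 78, 112, 155, 158, 158, 158, 156, 157, 158, 157]
266 177 [112, 111, 111, 111, 111, 112, 111, 111, 113, 112, 111, 111, 111, 110, 79, 74, 75, 65, 52, 54, 126, 114, 45, 21, 27, 43, 70, 75, 72, 104, 147, 155, 155, 156, 155, 154, 155, 155, 155, 155]
274 177 [110, 113, 112, 111, 111, 111, 111, 112, 111, 111, 110, 110, 111, 110, 88, 72, 75, 67, 58, 40, 26, 25, 26, 23, 66, 131, 151, 151, 154, 154, 155, 156, 156, 156, 155, 156, 155, 154, 154, 155]
282 177 [112, 113, 110, 112, 112, 110, 112, 112, 113, 113, 113, 114, 111, 111, 104, 72, 75, 71, 61, 46, 29, 49, 123, 153, 154, 154, 155, 153, 155, 155, 154, 154, 155, 154, 154, 153, 154, 153, 154, 153]
```

Run:
```python
from h import *
import pickle
a,b=[pickle.load(open(f"w{i}.pkl","rb")) for i in(2,7)]
ga,gb=[cv2.cvtColor(cv2.imread(f"pics/w{i}.png"),cv2.COLOR_BGR2GRAY) for i in(2,7)]
print(ga[248,204:244:2].tolist()); print(gb[250,196:224:2].tolist())
t=ga[226:272,212:236];r=cv2.matchTemplate(gb[200:300,180:260],t,cv2.TM_CCOEFF_NORMED);_,m,_,l=cv2.minMaxLoc(r);print(m,l)
u=np.array([np.cos(1.317),np.sin(1.317)])
pa=(224,249);pb=(224-212+180+l[0],249-226+200+l[1]);print(pb)
A,B=onz(cam("wrist",a),pa,.063),onz(cam("wrist",b),pb,.063);print(A,B,(B-A)@u)
# isolator as check of no bias
t=ga[85:135,340:402];r=cv2.matchTemplate(gb[60:200,140:280],t,cv2.TM_CCOEFF_NORMED);_,m,_,l=cv2.minMaxLoc(r);pb=(371-340+140+l[0],110-85+60+l[1])
A,B=onz(cam("wrist",a),(371,110),.06),onz(cam("wrist",b),pb,.06);print("iso",m,pb,A,B,(B-A)@u)
```

```text
[143, 143, 143, 144, 142, 144, 122, 68, 70, 66, 56, 43, 88, 147, 152, 151, 151, 152, 142, 88]
[111, 110, 111, 105, 73, 75, 75, 63, 50, 59, 141, 162, 162, 161]
0.9303419589996338 (18, 27)
(210, 250)
[0.52015269 0.01453406] [0.54959949 0.12219011] 0.11160093512292016
iso 0.6700522899627686 (214, 111) [0.44575189 0.15556018] [0.44651117 0.15890601] 0.0034292967995797246
```

The bar moved about 112 mm and met a hard stop, with 30 N giving only 0.3 mm, so the tray is home. Next I'll move over the isolator with the claw half open, aligned to the slide direction.

send_rows:
  increments:
    - {"dx": 0.07,"dy": -0.09,"dz": 0.03,"yaw": 0,"claw": -0.2}
    - {"dx": 0.139,"dy": -0.178,"dz": 0.1,"yaw": 0,"claw": -0.2}
    - {"dx": 0.139,"dy": -0.178,"dz": 0.18,"yaw": 0,"claw": -0.2}
    - {"dx": 0.139,"dy": -0.178,"dz": 0.24,"yaw": 0,"claw": -0.2}
    - {"dx": 0.139,"dy": -0.178,"dz": 0.262,"yaw": 0,"claw": -0.2}
    - {"dx": 0.139,"dy": -0.178,"dz": 0.262,"yaw": 0,"claw": -0.2}
    - {"dx": 0.139,"dy": -0.178,"dz": 0.262,"yaw": 0,"claw": -0.2}

```text
time: 21.08
tool_pos: [0.4606, 0.1513, 0.102]
tool_rot: [0.001, 0.126, 0.992, 0.0]
contact_force: [-0.4, -0.1, -0.0]
gripper_width: 0.604
grasp_force: 0.0
```

send_rows:
  increments:
    - {"dx": 0.003,"dy": -0.003,"dz": 0,"yaw": 0,"claw": 0.2}
    - {"dx": 0.003,"dy": -0.003,"dz": 0,"yaw": 0,"claw": 0.2}
    - {"dx": 0.003,"dy": -0.003,"dz": 0.03,"yaw": 0,"claw": 0.2}
    - {"dx": 0.003,"dy": -0.003,"dz": 0.06,"yaw": 0,"claw": 0.2}
    - {"dx": 0.003,"dy": -0.003,"dz": 0.08,"yaw": 0,"claw": 0.2}
    - {"dx": 0.003,"dy": -0.003,"dz": 0.094,"yaw": 0,"claw": 0.2}
    - {"dx": 0.003,"dy": -0.003,"dz": 0.094,"yaw": 0,"claw": 0.2}
    - {"dx": 0.003,"dy": -0.003,"dz": 0.094,"yaw": 0,"claw": 0.2}

```text
time: 22.08
tool_pos: [0.4579, 0.1502, 0.0537]
tool_rot: [0.0, 0.126, 0.992, 0.0]
contact_force: [-0.2, 0.2, 0.2]
gripper_width: 0.4
grasp_force: 0.0
```

send_rows:
  increments:
    - {"dx": 0,"dy": 0,"dz": 0,"yaw": 0,"claw": 0.5}
    - {"dx": 0,"dy": 0,"dz": 0,"yaw": 0,"claw": 0.8}
    - {"dx": 0,"dy": 0,"dz": 0,"yaw": 0,"claw": 1}
    - {"dx": 0,"dy": 0,"dz": 0,"yaw": 0,"claw": 1}
    - {"dx": 0,"dy": 0,"dz": 0,"yaw": 0,"claw": 1}

```text
time: 22.7
tool_pos: [0.4583, 0.1515, 0.0542]
tool_rot: [0.001, 0.126, 0.992, 0.002]
contact_force: [1.7, 5.7, 0.3]
gripper_width: 0.132
grasp_force: 61.1
```

send_rows:
  increments:
    - {"dx": 0,"dy": 0.004,"dz": 0,"yaw": 0.05,"claw": 1}
    - {"dx": 0,"dy": 0.004,"dz": 0,"yaw": 0.1,"claw": 1}
    - {"dx": 0,"dy": 0.004,"dz": 0,"yaw": 0.15,"claw": 1}
    - {"dx": 0,"dy": 0.004,"dz": 0,"yaw": 0.2,"claw": 1}
    - {"dx": 0,"dy": 0.004,"dz": 0,"yaw": 0.2,"claw": 1}

```text
time: 23.32
tool_pos: [0.4585, 0.152, 0.0542]
tool_rot: [0.0, 0.272, 0.962, -0.0]
contact_force: [-1.3, -0.3, 4.2]
gripper_width: 0.133
grasp_force: 61.7
```

```bash
python3 -c "
from h import *
s=manip.state();print(s['ft_torque'],s['contact_force'],s['tool_pos'],s['tool_rot'],s['joint_pos'],s['gripper_width'])"
```

```text
[-0.295993    0.29096911  0.15986796] [-1.33722484 -0.27391352  4.20471726] [0.45848997 0.15203099 0.05417821] [ 4.87364296e-04  2.72031641e-01  9.62288184e-01 -9.28593243e-06] [ 1.66213696e-01 -1.07572584e-01  2.08334412e+00 -4.71804299e-04
  1.16494793e+00 -8.53389158e-01] 0.1330577937997469
```

It turns with only 0.16 N m, so the interlock is free and the tray is confirmed home. I'll finish the quarter turn.

send_rows:
  increments:
    - {"dx": 0,"dy": 0,"dz": 0,"yaw": 0.08,"claw": 1}
    - {"dx": 0,"dy": 0,"dz": 0,"yaw": 0.16,"claw": 1}
    - {"dx": 0,"dy": 0,"dz": 0,"yaw": 0.24,"claw": 1}
    - {"dx": 0,"dy": 0,"dz": 0,"yaw": 0.32,"claw": 1}
    - {"dx": 0,"dy": 0,"dz": 0,"yaw": 0.4,"claw": 1}
    - {"dx": 0,"dy": 0,"dz": 0,"yaw": 0.48,"claw": 1}
    - {"dx": 0,"dy": 0,"dz": 0,"yaw": 0.56,"claw": 1}
    - {"dx": 0,"dy": 0,"dz": 0,"yaw": 0.64,"claw": 1}
    - {"dx": 0,"dy": 0,"dz": 0,"yaw": 0.72,"claw": 1}
    - {"dx": 0,"dy": 0,"dz": 0,"yaw": 0.8,"claw": 1}
    - {"dx": 0,"dy": 0,"dz": 0,"yaw": 0.85,"claw": 1}
    - {"dx": 0,"dy": 0,"dz": 0,"yaw": 0.85,"claw": 1}
    - {"dx": 0,"dy": 0,"dz": 0,"yaw": 0.85,"claw": 1}

```text
time: 24.95
tool_pos: [0.4595, 0.1525, 0.0542]
tool_rot: [0.001, 0.791, 0.612, 0.002]
contact_force: [5.4, 1.7, 0.8]
gripper_width: 0.135
grasp_force: 61.1
```

```bash
python3 -c "
from h import *
s=manip.state();q=s['tool_rot'];print(s['ft_torque'],s['contact_force'],s['tool_pos'],q,2*np.arctan2(q[1],q[2])-2*np.arcsin(.126))"
```

```text
[ 0.29104091 -0.49111602  0.02857505] [5.40545216 1.74555896 0.81636821] [0.45951863 0.15249871 0.05421214] [6.41306011e-04 7.91223402e-01 6.11524077e-01 1.84963361e-03] 1.572947325168067
```

Turned 1.573 rad. I'll release and rise straight up.

send_rows:
  increments:
    - {"dx": 0,"dy": 0,"dz": 0,"yaw": 0,"claw": 0.6}
    - {"dx": 0,"dy": 0,"dz": 0,"yaw": 0,"claw": 0.2}
    - {"dx": 0,"dy": 0,"dz": 0,"yaw": 0,"claw": 0.2}
    - {"dx": 0,"dy": 0,"dz": 0,"yaw": 0,"claw": 0.2}
    - {"dx": 0,"dy": 0,"dz": -0.03,"yaw": 0,"claw": 0.2}
    - {"dx": 0,"dy": 0,"dz": -0.1,"yaw": 0,"claw": 0.2}
    - {"dx": 0,"dy": 0,"dz": -0.2,"yaw": 0,"claw": 0.2}
    - {"dx": 0,"dy": 0,"dz": -0.3,"yaw": 0,"claw": 0.2}
    - {"dx": 0,"dy": 0,"dz": -0.36,"yaw": 0,"claw": 0.2}
    - {"dx": 0,"dy": 0,"dz": -0.36,"yaw": 0,"claw": 0.2}

```text
time: 26.2
tool_pos: [0.4598, 0.1524, 0.2379]
tool_rot: [0.002, 0.792, 0.611, 0.003]
contact_force: [1.0, 0.2, -0.5]
gripper_width: 0.401
grasp_force: 0.0
```

Run:
```python
from h import *
s=manip.state();im=manip.grab_frame("wrist");g=im.min(2) if 0 else cv2.cvtColor(im,cv2.COLOR_RGB2GRAY)
w=cam("wrist",s);c=np.array([.459,.1515]);print(s["time"],s["tool_pos"],s["contact_force"])
# blackness sampled along the bar if ON (slide dir) vs OFF
for n,a in(("ON",1.317),("OFF",1.317+np.pi/2)):
    P=np.array([[*(c+r*np.array([np.cos(a),np.sin(a)])),.072] for r in np.linspace(-.04,.04,17)]);print(n,[int(g[int(y),int(x)]) if 0<=x<640 and 0<=y<480 else None for x,y in proj(w,P)])
# glasses unchanged in the fixed views?
for n,ps in(("top",[(372,323),(395,203)]),("scene",[(338,322),(412,240)])):
    f=manip.grab_frame(n)[:,:,::-1].astype(int);o=cv2.imread(f"pics/{n}0.png").astype(int)
    print(n,[np.abs(f[y-18:y+18,x-15:x+15]-o[y-18:y+18,x-15:x+15]).mean().round(1) for x,y in ps])
```

```text
26.2 [0.45981216 0.15237429 0.23787448] [ 0.97673154  0.19436529 -0.54264327]
ON [132, 132, 91, 181, 183, 38, 38, 40, 39, 40, 39, 39, 40, 41, 24, 69, 110]
OFF [191, 189, 189, 171, 192, 49, 52, 31, 39, 22, 46, 40, 188, 114, 171, 178, 175]
top [np.float64(17.4), np.float64(16.8)]
scene [np.float64(5.7), np.float64(4.9)]
```

Run:
```python
from h import *
for n,ps in(("top",[(372,323),(395,203),(520,130)]),("scene",[(338,322),(412,240),(560,150)])):
    f=manip.grab_frame(n)[:,:,::-1].copy();o=cv2.imread(f"pics/{n}0.png")
    for x,y in ps:
        r=cv2.matchTemplate(f[y-30:y+30,x-30:x+30],o[y-15:y+15,x-12:x+12],cv2.TM_CCOEFF_NORMED);_,m,_,l=cv2.minMaxLoc(r);print(n,(x,y),round(m,3),(l[0]-18,l[1]-15),np.abs(f[y-15:y+15,x-15:x+15].astype(int)-o[y-15:y+15,x-15:x+15]).mean().round(1))
```

```text
top (372, 323) 0.996 (0, 0) 17.2
top (395, 203) 0.998 (0, 0) 16.5
top (520, 130) 0.998 (0, 0) 11.9
scene (338, 322) 0.999 (0, 0) 5.8
scene (412, 240) 0.999 (0, 0) 5.0
scene (560, 150) 0.999 (0, 0) 5.4
```

Both glasses stand exactly where they were, and the difference is only exposure. Handing in.

```bash
python3 -c "
from plant import manip
print(manip.job_done())"
```

```text
the job is handed in; nothing more can be done
None
```

I handed the job in at about 26 s with the tile flat in the pan, the tray pushed against its stop, the isolator turned to ON, and the beaker and wax jar standing; the hand-in gave no verdict.

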